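# Lock the pen case into its exhibition showcase

## Robot

A 6-joint arm with a two-finger parallel gripper is mounted at the origin on the work surface. World frame = base frame: x ahead of the robot, y to its left, z up, the work surface at z = 0. Lengths are in m, angles in rad, forces in N, time in s.
With the tool pointing down it reaches from about 0.25 to 0.775 m from the base axis. Payload 4 kg.
Tool frame: the origin (TCP) lies between the finger pads; the fingertips stand 8 mm ahead of it and the grasp point (between the pads) lies 11 mm behind it; x points along the fingers, y is the direction in which the jaws open and shut, and the axes are right-handed (so a half turn about x gives the same grasp; the last joint's range is limited). The gripper opens to 94 mm and grips with 3 to 60 N. Pads are 16 mm wide; open, the fingers measure 119 mm over their backs; the gripper's body (75 mm by 177 mm) begins 78 mm behind the grasp point.
Start: joints at [-1.445, 0.087, 1.371, -0, 1.684, -0.103], TCP at [0.125, -0.536, 0.214] pointing down, gripper open.
Joint ranges: [-3.1, 3.1], [-0.76, 2.03], [0.27, 2.55], [-1.08, 4.22], [0.17, 2.65], [-2.57, 2.57]. Speed limits (rad/s): [2.79, 2.79, 3.14, 3.14, 3.14, 3.14].

## Interface

Orientations are given as a rotation vector (axis times angle).
In Python, from bench import ctrl gives the robot as it stands.
- The arm moves only by the tool apply_moves, never from a script. Its argument "deltas" is a list of rows, each an object of numbers: "jaw": the opening, from 0 (shut) to 1 (fully open); "tx", "ty", "tz": the shift along the world's x, y, z in m; "rx", "ry", "rz": the turn, a rotation vector about the world's x, y, z in rad. In form: [{"jaw": .., "tx": .., "ty": .., "tz": .., "rx": .., "ry": .., "rz": ..}, ...]. A call has 1 to 10 rows; each row is the pose to reach, as a shift and turn from the pose measured when the call began; what a row does not reach only later rows make up. A row lasts 1/10 s, in which the tool goes at most 50 mm and 8.59 degrees, less where a joint would pass 70% of its speed; a pose out of reach is approached as far as the arm can. A call with a gripper value outside its range is refused whole. The fingers move at their own pace and stop on an object; the grip force is fixed at half the most. Time passes only in rows, so rows that repeat a pose let the fingers close. It gives the time, the measured TCP pose, the force and the opening at its end, in the units of the state.
- ctrl.state(): the state, without advancing time (a new reading comes with each control period).
- ctrl.get_image(name): name is "scene" or "side" or "wrist"; returns (picture, depth): 400x640x3 uint8, blue, green, red; 400x640 float32, m along the optical axis (not along the pixel's ray), 0 where there is no reading.
- ctrl.camera_params(name): a dict with "fov_y" (degrees; the focal length in pixels is half the picture's height over the tangent of half this angle, whatever the lens; pixels are square), "cx", "cy" (the principal point, pixels), "T" (4x4, takes a point from camera to world coordinates); the wrist camera has in their place "T_tool_cam" (4x4, takes a point from camera to tool coordinates, whose origin is the TCP and whose axes are the tool frame's). Camera axes: x right, y up, looking along -z (the intrinsics and any distortion apply to the point x, -y, -z); pixel columns grow to the right and rows downward; lengths in m; the calibration is good to about 2 mm. A picture is of the moment at which its call begins: read the wrist's pose just before it. camera_params takes no time and is no camera call.
- ctrl.close_job(): hands the job in, once; it reports no verdict.
The state is a dict: "t": time; "q": joint angles; "joint_velocities": joint speeds; "joint_torque": joint torques, N m; "position": TCP position; "orientation": TCP orientation; "ft_force": force on the tool from outside, world axes, zero at the start; "wrist_torque": the same for the moment, N m; "gripper_width": opening from 0.0 (shut) to 1.0 (fully open).
Only numpy, scipy, OpenCV 4.12 (cv2) and the standard library are available. Lean on these libraries where they do the work, as an engineer would, in place of code of your own. Each camera call takes 0.05 s, during which the arm holds its last target. There are 200 camera calls.

## Task

Put the wooden pen case, lengthwise, on the open front of the showcase, then push it in between the rails, under the clear cover, past the sprung catch until the catch snaps back behind it and keeps it in. Leave the pen case there with the hand clear, and do not disturb the ink jar, the paperweight or the brush.

Things in the scene. Friction and masses are not known exactly. Their poses are not given: they have to be found in the camera images.
- showcase: Showcase bay, fixed on the table: wooden board 305 x 150 x 20 mm, x from -150 to 155, top at z 20. Origin under the board's middle at table height; +x is the way in, +y left, z up. Open apron x -150 to -35, then a channel between two rails up to a wooden end stop (34 mm high) at x 145. A clear cover spans x 42 to 158.
- apron (a point): Point on the apron's top, on the middle line, at showcase x -80, z 20 mm: a good place to set the pen case's middle. Axes as the showcase.
- mouth (a point): Middle of the channel's mouth, on the board's top, at showcase x -10, y 0, z 20 mm. From here on the channel is 66 mm wide (y -33 to 33) between aluminium rails 8 mm thick, the right one 14 mm high, the left one 34 mm high (14 before x -2); in front of it, from x -36, both flare outwards to about 76 mm. Axes as the showcase.
- home (a point): Where the pen case's centre is when fully home against the end stop: showcase x 100, y 0, z 42 mm. Its rear end is then at x 55, 13 mm inside the cover's front edge. Axes as the showcase.
- cover_edge (a point): Middle of the clear cover's front edge, showcase x 42, y 0, z 130 mm. A metal trim there spans z 129 to 138; open below; clear side walls at y -71 and 71 with 8 mm metal posts. The last part of the push goes under this edge: the hand must lean back from the cover by some 30 to 45 degrees from vertical.
- catch_nose (a point): Where the inner corner of the catch's nose rests (fixed point): showcase x 48, y -22, z 45 mm. The catch is a steel arm 20 mm high (z 35 to 55), just above the right (-y) rail, on an upright pivot at x 3, y -41, slanting 11 mm into the channel. A case going in pushes it aside; when the case's rear end has passed x 48 it springs back behind; 7 mm of play remain to the end stop.
- catch (a joint): Angle of the catch, rad: 0 = sprung fully into the channel (rest), grows as the nose is pushed outwards (about 0.15 to 0.35 while a case passes, at most 0.6). Spring: about 2.5 N at the nose at rest, 4 N with a case beside it. Pushing a case past it takes some 3 to 10 N.
- case_mid (a point): Centre of the loose pen case, 22 mm above its underside: a closed dark wooden box 90 (x) x 60 (y) x 44 mm (z), edges rounded 4 mm, thin brass line around it, about 0.3 kg. Axes along its sides; either end may lead. Starts flat on the table beside the showcase, left or right.
- jar_mid (a point): Centre of the bystander ink jar, round glass with black cap, 56 mm across, 65 mm high, standing on the table; point 32 mm up.
- weight_mid (a point): Centre of the bystander marble paperweight, a bar 110 x 32 x 24 mm lying on the table.
- brush: Bystander brush, 190 mm long, lying on the table along its own x.
There are look-alikes about, which are no part of the job. Leave any green or orange look-alike of the part that bears case_mid alone.

How it is judged:
On the way:
1. the pen case, in the channel, pushes the catch aside (value of joint catch above 0.08 rad and x of case_mid in the frame of showcase between 0 and 0.099 m and z of case_mid in the frame of showcase below 0.052 m), for 0.1 s.
At the end, for the whole second after the job is handed in: The pen case lies upright on its underside in the channel, lengthwise (within 0.15 rad), its centre 89 to 105 mm along the showcase's x (between catch and end stop), within 12 mm of the middle line and at 35 to 49 mm height, at rest, and the catch has sprung back (below 0.08 rad) behind it (x of case_mid in the frame of showcase between 0.089 and 0.105 m and y of case_mid in the frame of showcase between -0.012 and 0.012 m and z of case_mid in the frame of showcase between 0.035 and 0.049 m and angle between case_mid's own z axis and vertical below 0.12 rad and angle between the x axis of case_mid and the x axis of showcase, either way round below 0.15 rad and value of joint catch below 0.08 rad and linear speed of pen_case below 0.01 m/s); the robot touches nothing.
It fails at once if the ink jar is moved more than 30 mm (distance of jar_mid from where it was at the start of the episode above 0.03 m).
It fails at once if the paperweight is moved more than 30 mm (distance of weight_mid from where it was at the start of the episode above 0.03 m).
It fails at once if the brush is moved more than 30 mm (distance of brush from where it was at the start of the episode above 0.03 m).
It also fails if it takes over 64 s, if anything falls off the work surface, if the arm or the gripper's body presses on something with over 40 N, if the wrist force passes 120 N, or if a joint passes its speed limit or range.

## Working session

There is one attempt and no reset: what is moved stays moved. The work goes in short steps, Python scripts to look and compute and a tool call to move; the robot and the scene stay as the last step left them, time stands still between calls to the robot, and variables do not carry over. Pictures are saved under pics/ and viewed, about 8 in all and at most 12, crops included, and the job is handed in when it is done.

Besides the shell and the picture viewer there is one more tool, called after "Call:" in YAML: its name, and indented under it one key for each argument. apply_moves: Moves the arm, as the interface text tells. Its arguments: {"type":"object","properties":{"deltas":{"type":"array","items":{"type":"object","properties":{"jaw":{"type":"number"},"tx":{"type":"number"},"ty":{"type":"number"},"tz":{"type":"number"},"rx":{"type":"number"},"ry":{"type":"number"},"rz":{"type":"number"}}}}},"required":["deltas"]}

```bash
ls; mkdir -p pics; cat > h.py <<'E'
import numpy as np, cv2, sys
sys.path.insert(0,'.')
from bench import ctrl
from scipy.spatial.transform import Rotation as R
def grab(n):
    s=ctrl.state(); im,d=ctrl.get_image(n); p=ctrl.camera_params(n)
    if 'T' in p: T=np.array(p['T'])
    else:
        W=np.eye(4); W[:3,:3]=R.from_rotvec(s['orientation']).as_matrix(); W[:3,3]=s['position']
        T=W@np.array(p['T_tool_cam'])
    f=200/np.tan(np.radians(p['fov_y'])/2)
    return im,d,T,f,p
def plane(u,v,z,T,f,p):
    d=T[:3,:3]@np.array([(u-p['cx'])/f,-(v-p['cy'])/f,-1]); o=T[:3,3]
    return o+d*(z-o[2])/d[2]
def cloud(d,T,f,p):
    v,u=np.mgrid[:400,:640]
    P=np.stack([(u-p['cx'])/f*d,-(v-p['cy'])/f*d,-d],-1)
    return P@T[:3,:3].T+T[:3,3]
E
python3 - <<'E'
from h import *
for n in ['scene','side']:
    im,d,T,f,p=grab(n); np.savez(''+n,im=im,d=d,T=T,f=f)
    print(n,{k:v for k,v in p.items()},f)
    cv2.imwrite(f'pics/{n}0.png',im)
print(ctrl.camera_params('wrist')); print(ctrl.state())
E
```

```text
pics
scene {'fov_y': 53.88881999844785, 'cx': 310.78278206862626, 'cy': 194.42230972687017, 'T': array([[ 7.46156850e-01, -4.32016907e-01,  5.06568207e-01,
         1.07726405e+00],
       [ 6.65769612e-01,  4.83170474e-01, -5.68592224e-01,
        -6.71865766e-01],
       [ 8.82653390e-04,  7.61516701e-01,  6.48144687e-01,
         8.52491949e-01],
       [ 0.00000000e+00,  0.00000000e+00,  0.00000000e+00,
         1.00000000e+00]])} 393.46537629524147
side {'fov_y': 43.932352001433614, 'cx': 318.87774855151196, 'cy': 202.66660862460446, 'T': array([[-9.99502157e-01,  2.39562707e-02, -2.05313288e-02,
         4.91077407e-01],
       [-3.15414248e-02, -7.43033909e-01,  6.68510096e-01,
         8.61925951e-01],
       [ 7.59535355e-04,  6.68824870e-01,  7.43419610e-01,
         1.07497242e+00],
       [ 0.00000000e+00,  0.00000000e+00,  0.00000000e+00,
         1.00000000e+00]])} 495.8599611992421
{'fov_y': 60.72796151156735, 'cx': 321.3694337319562, 'cy': 200.93019762223187, 'T_tool_cam': array([[ 6.23572783e-04,  2.70724525e-01, -9.62656659e-01,
        -1.70755534e-01],
       [ 9.
[... 211 characters left out ...]
0e+00,
         1.00000000e+00]])}
{'t': 0.1, 'q': array([-1.44509117e+00,  8.79051828e-02,  1.37206579e+00, -1.03713141e-05,
        1.68361619e+00, -1.03115704e-01]), 'joint_velocities': array([-0.00081472, -0.00165248, -0.00443214, -0.00090606,  0.0006266 ,
       -0.00143435]), 'joint_torque': array([ 2.06506389e-03, -3.41252697e+01, -3.03302121e+01,  7.18994765e-02,
        3.03970731e-02, -1.05870599e-04]), 'position': array([ 0.12468031, -0.53519757,  0.21242699]), 'orientation': array([ 2.10107639,  0.24355107, -2.10114583]), 'ft_force': array([-0.25678407,  0.33632416, -0.48220123]), 'wrist_torque': array([ 0.00555227, -0.04107369,  0.03936721]), 'gripper_width': 1.0000665711934862}
```

View pics/scene0.png

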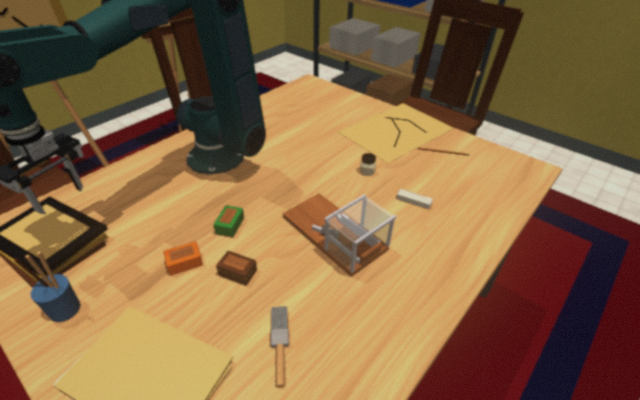

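View pics/side0.png

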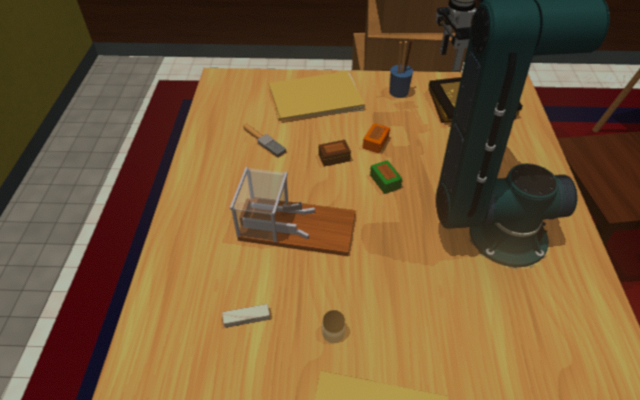

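The dark brown box is at scene (237,267) and side (334,153). Its look-alikes are the orange box at (183,257) and the green one at (229,220). By the description I choose the dark brown one. The showcase's apron (side 350,228) faces the robot. Next I measure both.

```bash
cat > m.py <<'E'
from h import *
def rect(P):
    (c,wh,a)=cv2.minAreaRect(P[:,:2].astype(np.float32)*1000)
    return np.round(c,1),np.round(wh,1),round(a,2)
for n,bx,cs in [('scene',(270,180,410,280),(205,240,268,295)),('side',(225,160,365,262),(310,132,360,172))]:
    z=np.load(n+'.npz'); im,d,T,f=z['im'],z['d'],z['T'],float(z['f']); p=ctrl.camera_params(n)
    C=cloud(d,T,f,p); hsv=cv2.cvtColor(im,cv2.COLOR_BGR2HSV)
    for nm,b,lo,hi in [('board',bx,.012,.028),('case',cs,.036,.052)]:
        m=np.zeros((400,640),bool); m[b[1]:b[3],b[0]:b[2]]=1
        m&=(d>0)&(C[...,2]>lo)&(C[...,2]<hi)
        k=np.uint8(m)*255; k=cv2.morphologyEx(k,cv2.MORPH_OPEN,np.ones((3,3)))
        P=C[k>0]; print(n,nm,len(P),P[:,2].mean() if len(P) else 0,rect(P) if len(P) else 0)
        print(' table z',np.median(C[b[3]-4:b[3],b[0]:b[0]+5,2]))
im=np.load('scene.npz')['im']; a=cv2.resize(im[170:300,150:410],None,fx=3,fy=3,interpolation=2)
cv2.imwrite('pics/crop1.png',a)
E
python3 m.py
```

```text
scene board 1936 0.020501560717198497 (array([594.2,  96.2]), array([376.5, 307.4]), 82.39)
 table z 0.0003029287718414597
scene case 655 0.04436503613772228 (array([ 482.4, -302.1]), array([89.5, 61.1]), 17.36)
 table z 0.0002118461608106581
side board 3031 0.019413467101729465 (array([515.3, -35.6]), array([386.2, 263.4]), 53.39)
 table z -0.0017276981150434745
side case 385 0.043024909440088216 (array([ 481.5, -299. ]), array([89.6, 68.7]), 19.14)
 table z -0.0014162780120686724
```

View pics/crop1.png

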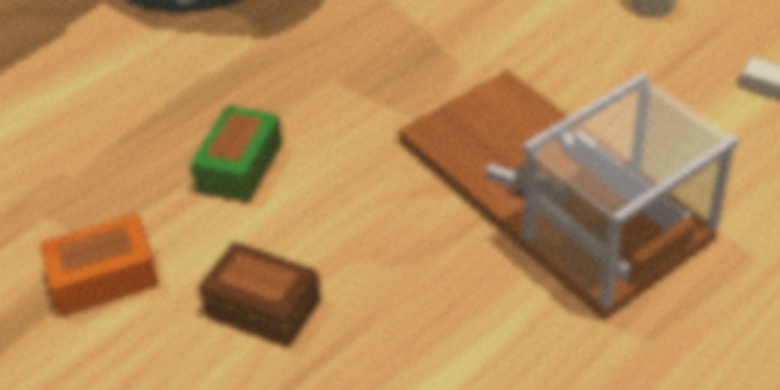

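The crop confirms the dark wooden box, unlike the orange and green ones. The case rectangle came out well (89.5 x 61 mm). The board needs a colour mask.

```bash
python3 - <<'E'
from h import *
for n,b in [('scene',(275,185,400,275)),('side',(232,195,362,256))]:
    z=np.load(n+'.npz'); im,d,T,f=z['im'],z['d'],z['T'],float(z['f']); p=ctrl.camera_params(n)
    C=cloud(d,T,f,p); hsv=cv2.cvtColor(im,cv2.COLOR_BGR2HSV)
    m=np.zeros((400,640),np.uint8)
    s=np.s_[b[1]:b[3],b[0]:b[2]]
    m[s]=((hsv[s][...,0]<13)&(hsv[s][...,1]>110)&(C[s][...,2]>.010)&(C[s][...,2]<.030))*255
    m=cv2.morphologyEx(m,cv2.MORPH_OPEN,np.ones((3,3)))
    k,l,st,_=cv2.connectedComponentsWithStats(m); 
    good=[i for i in range(1,k) if st[i,4]>40]
    M=np.isin(l,good)
    vv,uu=np.nonzero(M)
    P=np.array([plane(u,v,.02,T,f,p) for u,v in zip(uu,vv)])
    r=cv2.minAreaRect(P[:,:2].astype(np.float32)*1000); print(n,len(P),np.round(P[:,2].mean(),4),r,cv2.boxPoints(r).round(1).tolist())
    # biggest comp = apron
    i=1+st[1:,4].argmax(); print(st[i])
    vv,uu=np.nonzero(l==i);P=np.array([plane(u,v,.02,T,f,p) for u,v in zip(uu,vv)])
    print(cv2.minAreaRect(P[:,:2].astype(np.float32)*1000))
    im2=im.copy(); im2[M]=(255,0,255); cv2.imwrite(f'pics/bm_{n}.png',np.hstack([cv2.resize(x[s],None,fx=3,fy=3) for x in (im,im2)]))
E
```

```text
scene 915 0.02 ((520.7070922851562, -9.308013916015625), (149.9501953125, 175.7091827392578), 82.72746276855469) [[424.1000061035156, -72.5999984741211], [598.4000244140625, -94.80000305175781], [617.2999877929688, 53.900001525878906], [443.1000061035156, 76.19999694824219]]
[285 197  48  49 915]
((520.7070922851562, -9.308013916015625), (149.9501953125, 175.7091827392578), 82.72746276855469)Traceback (most recent call last):
  File "<stdin>", line 14, in <module>
IndexError: too many indices for array: array is 1-dimensional, but 2 were indexed
```

```bash
python3 - <<'E'
from h import *
s=ctrl.state(); M=R.from_rotvec(s['orientation']).as_matrix(); print(M.round(3)); y=M[:,1]; a=np.degrees(np.arctan2(y[1],y[0])); print('tool y yaw',a, 'needed', 17.4+90, 'or', 17.4-90)
print('z yaw',np.degrees(np.arctan2(M[1,2],M[0,2])))
E
```

```text
[[-0.     0.227 -0.974]
 [ 0.002 -0.974 -0.227]
 [-1.    -0.002 -0.   ]]
tool y yaw -76.88958550503128 needed 107.4 or -72.6
z yaw -166.88960768791748
```

Call:
apply_moves:
  deltas:
    - {"jaw": 1,"tx": 0.03,"ty": 0.04,"tz": 0.02}
    - {"jaw": 1,"tx": 0.06,"ty": 0.08,"tz": 0.03}
    - {"jaw": 1,"tx": 0.09,"ty": 0.12,"tz": 0.03}
    - {"jaw": 1,"tx": 0.12,"ty": 0.16,"tz": 0.03,"rz": 0.05}
    - {"jaw": 1,"tx": 0.15,"ty": 0.2,"tz": 0.03,"rz": 0.075}
    - {"jaw": 1,"tx": 0.195,"ty": 0.215,"tz": 0.03,"rz": 0.075}
    - {"jaw": 1,"tx": 0.24,"ty": 0.235,"tz": 0.03,"rz": 0.075}
    - {"jaw": 1,"tx": 0.285,"ty": 0.235,"tz": 0.03,"rz": 0.075}
    - {"jaw": 1,"tx": 0.33,"ty": 0.235,"tz": 0.03,"rz": 0.075}
    - {"jaw": 1,"tx": 0.357,"ty": 0.235,"tz": 0.03,"rz": 0.075}

```text
schema error: expected keys jaw, tx, ty, tz, rx, ry, rz
```

Call:
apply_moves:
  deltas:
    - {"jaw": 1}
    - {"jaw": 1}
    - {"jaw": 1}

```text
schema error: expected keys jaw, tx, ty, tz, rx, ry, rz
```

```bash
cat > w.py <<'E'
from h import *
im,d,T,f,p=grab('wrist'); cv2.imwrite('pics/'+sys.argv[1]+'.png',im)
np.savez('wrist',im=im,d=d,T=T,f=f)
s=ctrl.state(); print(s['t'],s['position'],s['orientation'])
C=cloud(d,T,f,p); m=np.uint8((d>0)&(C[...,2]>.036)&(C[...,2]<.052))*255
m=cv2.morphologyEx(m,cv2.MORPH_OPEN,np.ones((5,5)))
k,l,st,_=cv2.connectedComponentsWithStats(m)
for i in range(1,k):
    if st[i,4]>1500:
        P=C[l==i]; print(st[i],P[:,2].mean(),cv2.minAreaRect(P[:,:2].astype(np.float32)*1000))
E
python3 w.py w1
```

```text
0.15 [ 0.12466828 -0.53527083  0.21256046] [ 2.1009531   0.24321525 -2.10104528]
```

View pics/w1.png

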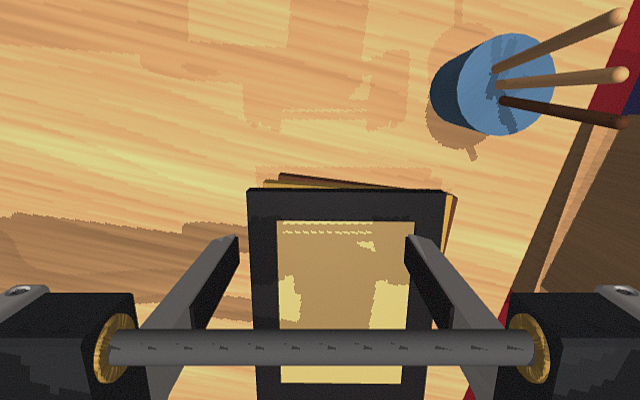

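The moves were refused because every row needs all seven keys. The picture is still the start view: the frame at (345,290) and the brush cup at (495,85).

Call:
apply_moves:
  deltas:
    - {"jaw": 1,"tx": 0.03,"ty": 0.04,"tz": 0.02,"rx": 0,"ry": 0,"rz": 0}
    - {"jaw": 1,"tx": 0.06,"ty": 0.08,"tz": 0.03,"rx": 0,"ry": 0,"rz": 0}
    - {"jaw": 1,"tx": 0.09,"ty": 0.12,"tz": 0.03,"rx": 0,"ry": 0,"rz": 0}
    - {"jaw": 1,"tx": 0.12,"ty": 0.16,"tz": 0.03,"rx": 0,"ry": 0,"rz": 0.05}
    - {"jaw": 1,"tx": 0.15,"ty": 0.2,"tz": 0.03,"rx": 0,"ry": 0,"rz": 0.075}
    - {"jaw": 1,"tx": 0.195,"ty": 0.215,"tz": 0.03,"rx": 0,"ry": 0,"rz": 0.075}
    - {"jaw": 1,"tx": 0.24,"ty": 0.235,"tz": 0.03,"rx": 0,"ry": 0,"rz": 0.075}
    - {"jaw": 1,"tx": 0.285,"ty": 0.235,"tz": 0.03,"rx": 0,"ry": 0,"rz": 0.075}
    - {"jaw": 1,"tx": 0.33,"ty": 0.235,"tz": 0.03,"rx": 0,"ry": 0,"rz": 0.075}
    - {"jaw": 1,"tx": 0.357,"ty": 0.235,"tz": 0.03,"rx": 0,"ry": 0,"rz": 0.075}

```text
t: 1.15
position: [0.4843, -0.2992, 0.2415]
orientation: [2.057, 0.32, -2.058]
ft_force: [-0.6, -0.5, 0.3]
gripper_width: 1.001
```

```bash
python3 -c "
from h import *
for i in range(6): s=ctrl.state(); ctrl.get_image('wrist')
"; python3 w.py w2
```

```text
1.5 [ 0.48064612 -0.30051742  0.2428826 ] [ 2.05890406  0.31546091 -2.05927139]
[ 294  136   55   80 4239] 0.04338636106449756 ((482.68487548828125, -299.61285400390625), (90.02019500732422, 59.74406814575195), 18.404111862182617)
[ 307  260   82   68 3143] 0.04319649996156403 ((348.6437683105469, -375.49285888671875), (89.63792419433594, 59.50031280517578), 66.04925537109375)
```

View pics/w2.png

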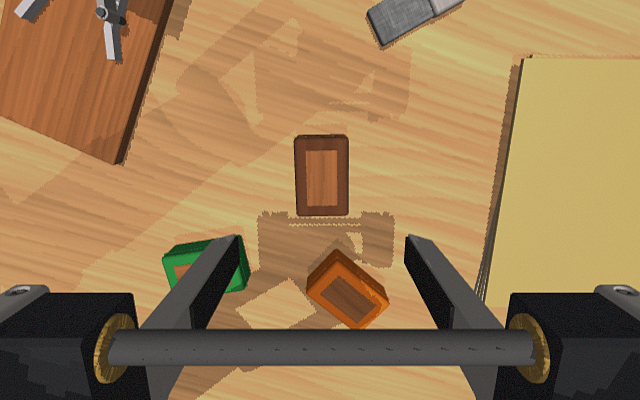

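The wrist view shows the case at (321,175), aligned between the fingers. Now I descend and grip.

Call:
apply_moves:
  deltas:
    - {"jaw": 1,"tx": 0.002,"ty": 0.001,"tz": -0.045,"rx": 0,"ry": 0,"rz": 0.012}
    - {"jaw": 1,"tx": 0.002,"ty": 0.001,"tz": -0.09,"rx": 0,"ry": 0,"rz": 0.012}
    - {"jaw": 1,"tx": 0.002,"ty": 0.001,"tz": -0.135,"rx": 0,"ry": 0,"rz": 0.012}
    - {"jaw": 1,"tx": 0.002,"ty": 0.001,"tz": -0.17,"rx": 0,"ry": 0,"rz": 0.012}
    - {"jaw": 1,"tx": 0.002,"ty": 0.001,"tz": -0.2,"rx": 0,"ry": 0,"rz": 0.012}
    - {"jaw": 1,"tx": 0.002,"ty": 0.001,"tz": -0.22,"rx": 0,"ry": 0,"rz": 0.012}
    - {"jaw": 1,"tx": 0.002,"ty": 0.001,"tz": -0.227,"rx": 0,"ry": 0,"rz": 0.012}
    - {"jaw": 1,"tx": 0.002,"ty": 0.001,"tz": -0.227,"rx": 0,"ry": 0,"rz": 0.012}
    - {"jaw": 1,"tx": 0.002,"ty": 0.001,"tz": -0.227,"rx": 0,"ry": 0,"rz": 0.012}

```text
t: 2.4
position: [0.4832, -0.3004, 0.0176]
orientation: [2.053, 0.324, -2.05]
ft_force: [1.0, 0.2, 0.4]
gripper_width: 0.996
```

Call:
apply_moves:
  deltas:
    - {"jaw": 0.5,"tx": 0,"ty": 0,"tz": 0,"rx": 0,"ry": 0,"rz": 0}
    - {"jaw": 0.5,"tx": 0,"ty": 0,"tz": 0,"rx": 0,"ry": 0,"rz": 0}
    - {"jaw": 0.5,"tx": 0,"ty": 0,"tz": 0,"rx": 0,"ry": 0,"rz": 0}
    - {"jaw": 0.5,"tx": 0,"ty": 0,"tz": 0,"rx": 0,"ry": 0,"rz": 0}
    - {"jaw": 0.5,"tx": 0,"ty": 0,"tz": 0,"rx": 0,"ry": 0,"rz": 0}
    - {"jaw": 0.5,"tx": 0,"ty": 0,"tz": 0,"rx": 0,"ry": 0,"rz": 0}
    - {"jaw": 0.5,"tx": 0,"ty": 0,"tz": 0,"rx": 0,"ry": 0,"rz": 0}

```text
t: 3.1
position: [0.4832, -0.2999, 0.0178]
orientation: [2.054, 0.325, -2.05]
ft_force: [-1.0, 1.5, 2.8]
gripper_width: 0.633
```

Call:
apply_moves:
  deltas:
    - {"jaw": 0.5,"tx": 0,"ty": 0,"tz": 0.04,"rx": 0,"ry": 0,"rz": 0}
    - {"jaw": 0.5,"tx": 0,"ty": 0,"tz": 0.085,"rx": 0,"ry": 0,"rz": 0}
    - {"jaw": 0.5,"tx": 0,"ty": 0.02,"tz": 0.12,"rx": 0,"ry": 0,"rz": -0.1}
    - {"jaw": 0.5,"tx": -0.01,"ty": 0.06,"tz": 0.14,"rx": 0,"ry": 0,"rz": -0.2}
    - {"jaw": 0.5,"tx": -0.015,"ty": 0.105,"tz": 0.15,"rx": 0,"ry": 0,"rz": -0.3}
    - {"jaw": 0.5,"tx": -0.02,"ty": 0.15,"tz": 0.15,"rx": 0,"ry": 0,"rz": -0.4}
    - {"jaw": 0.5,"tx": -0.02,"ty": 0.195,"tz": 0.15,"rx": 0,"ry": 0,"rz": -0.448}
    - {"jaw": 0.5,"tx": -0.02,"ty": 0.24,"tz": 0.15,"rx": 0,"ry": 0,"rz": -0.448}
    - {"jaw": 0.5,"tx": -0.02,"ty": 0.28,"tz": 0.15,"rx": 0,"ry": 0,"rz": -0.448}
    - {"jaw": 0.5,"tx": -0.02,"ty": 0.293,"tz": 0.15,"rx": 0,"ry": 0,"rz": -0.448}

```text
t: 4.1
position: [0.4621, -0.0037, 0.1664]
orientation: [-2.153, 0.139, 2.154]
ft_force: [0.0, 0.0, -4.9]
gripper_width: 0.634
```

```bash
python3 -c "
from h import *
for i in range(6): s=ctrl.state(); ctrl.get_image('wrist')
"; python3 w.py w3
```

```text
4.45 [ 0.46324961 -0.00840867  0.16749363] [-2.15259948  0.14749471  2.14991514]
[ 501  258   83   57 2349] 0.0428463887953582 ((333.7598571777344, -210.30104064941406), (60.87255096435547, 62.57851028442383), 26.866809844970703)
```

View pics/w3.png

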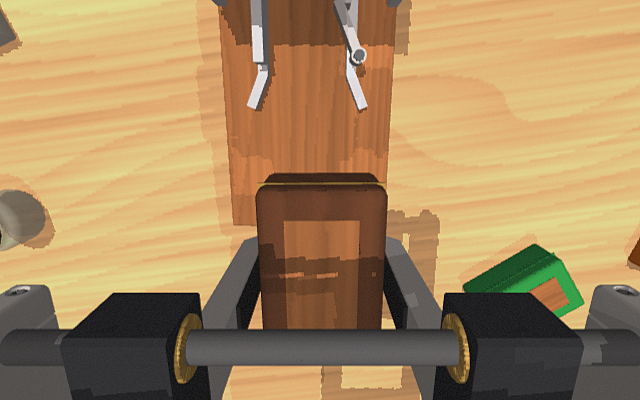

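The held case is at (320,250), and the apron and the flared rails (257,90) and (357,90) are ahead. I refine the showcase pose from the board edges and the front edge at row ~225.

```bash
python3 - <<'E'
from h import *
z=np.load('wrist.npz'); im,d,T,f=z['im'],z['d'],z['T'],float(z['f']); p=ctrl.camera_params('wrist'); C=cloud(d,T,f,p)
hsv=cv2.cvtColor(im,cv2.COLOR_BGR2HSV)
Z=C[...,2]
L=[];Rr=[]
for v in range(30,172,3):
    u=np.nonzero((Z[v,200:420]>.012)&(Z[v,200:420]<.028))[0]+200
    if len(u)<20: continue
    L.append(plane(u[0]-.5,v,.02,T,f,p)[:2]); Rr.append(plane(u[-1]+.5,v,.02,T,f,p)[:2])
def fit(P):
    P=np.array(P)*1000
    vx,vy,x,y=cv2.fitLine(P.astype(np.float32),cv2.DIST_HUBER,0,.01,.01).ravel()
    if vx<0: vx,vy=-vx,-vy
    return np.degrees(np.arctan2(vy,vx)), y+(500-x)*vy/vx
a,b=fit(L),fit(Rr); print(a,b,'mid y at x500',(a[1]+b[1])/2,'width',(a[1]-b[1])*np.cos(np.radians(a[0])))
# front edge at left of case
F=[]
for u in range(238,255,2):
    v=np.nonzero((Z[:,u]>.012)&(Z[:,u]<.028))[0]
    F.append(plane(u,v.max()+.5,.02,T,f,p)[:2]*1000)
print('front',np.round(F,1).tolist())
yaw=np.radians(-7.27); o=np.array([582.4,-17.2]); e=np.array([np.cos(yaw),np.sin(yaw)]); n=np.array([-e[1],e[0]])
for nm,lo,hi in [('rail',.029,.040),('cat',.048,.06)]:
    m=(Z>lo)&(Z<hi)&(hsv[...,1]<60); m[150:]=0
    P=C[m][:,:2]*1000-o; X=P@e; Y=P@n
    for x0 in range(-45,20,6):
        s=(X>x0)&(X<x0+6)
        if s.sum()>5: 
            yy=Y[s]; l=yy[yy>0]; r=yy[yy<0]
            print(nm,x0,s.sum(),[ (round(q.min(),1),round(q.max(),1)) for q in (l,r) if len(q)])
# case in hand, front end top edge
m=np.zeros((400,640),bool); m[168:330,255:390]=1; m&=(Z>.17)&(Z<.215)
print('case top z',np.median(Z[m]),cv2.minAreaRect((C[m][:,:2]*1000).astype(np.float32)))
E
```

```text
(np.float32(-8.108161), np.float32(74.313446)) (np.float32(-8.121066), np.float32(-76.0036)) mid y at x500 -0.8450775 width 148.81442
front [[440.9, 77.6], [440.6, 75.6], [440.3, 73.7], [440.1, 71.7], [439.8, 69.8], [439.5, 67.8], [439.3, 65.9], [439.0, 63.9], [438.7, 61.9]]
rail -45 63 [(np.float64(48.8), np.float64(55.5)), (np.float64(-46.5), np.float64(-37.8))]
rail -39 153 [(np.float64(45.8), np.float64(56.7)), (np.float64(-45.5), np.float64(-35.3))]
rail -33 151 [(np.float64(43.3), np.float64(53.8)), (np.float64(-42.9), np.float64(-33.3))]
rail -27 174 [(np.float64(40.6), np.float64(51.8)), (np.float64(-41.0), np.float64(-30.7))]
rail -21 151 [(np.float64(38.4), np.float64(48.7)), (np.float64(-38.4), np.float64(-28.2))]
rail -15 166 [(np.float64(37.7), np.float64(46.5)), (np.float64(-35.8), np.float64(-28.1))]
rail -9 106 [(np.float64(37.6), np.float64(45.5)), (np.float64(-36.7), np.float64(-28.2))]
rail -3 42 [(np.float64(37.5), np.float64(37.8)), (np.float64(-31.0), np.float64(-28.3))]
rail 3 31 [(np.float64(37.3), np.float64(37.8)), (np.float64(-30.1), np.float64(-27.7))]
rail 9 28 [(np.float64(37.2), np.float64(37.8)), (np.float64(-27.6), np.float64(-25.3))]
rail 15 36 [(np.float64(37.1), np.float64(37.6)), (np.float64(-36.1), np.float64(-22.7))]
cat -9 171 [(np.float64(37.7), np.float64(45.8)), (np.float64(-42.2), np.float64(-30.4))]
cat -3 210 [(np.float64(37.4), np.float64(45.4)), (np.float64(-42.0), np.float64(-30.3))]
cat 3 185 [(np.float64(37.4), np.float64(45.6)), (np.float64(-37.3), np.float64(-28.0))]
cat 9 200 [(np.float64(37.3), np.float64(45.3)), (np.float64(-34.8), np.float64(-25.1))]
cat 15 184 [(np.float64(37.3), np.float64(45.1)), (np.float64(-32.4), np.float64(-22.7))]
case top z 0.1931656347311615 ((471.9453125, -9.972854614257812), (70.5591049194336, 72.34564971923828), 81.76771545410156)
```

Wrist data for the showcase: the board edges and rail midpoints agree on origin ≈ (0.580, -0.012) and yaw ≈ -8.0°. The scene camera put it about 5 mm off in y, so I use the wrist values. Now I set the case down on the apron.

Call:
apply_moves:
  deltas:
    - {"jaw": 0.5,"tx": 0.03,"ty": 0.0075,"tz": -0.02,"rx": 0,"ry": 0,"rz": -0.003}
    - {"jaw": 0.5,"tx": 0.0355,"ty": 0.0075,"tz": -0.06,"rx": 0,"ry": 0,"rz": -0.003}
    - {"jaw": 0.5,"tx": 0.0355,"ty": 0.0075,"tz": -0.09,"rx": 0,"ry": 0,"rz": -0.003}
    - {"jaw": 0.5,"tx": 0.0355,"ty": 0.0075,"tz": -0.11,"rx": 0,"ry": 0,"rz": -0.003}
    - {"jaw": 0.5,"tx": 0.0355,"ty": 0.0075,"tz": -0.122,"rx": 0,"ry": 0,"rz": -0.003}
    - {"jaw": 0.5,"tx": 0.0355,"ty": 0.0075,"tz": -0.128,"rx": 0,"ry": 0,"rz": -0.003}
    - {"jaw": 0.5,"tx": 0.0355,"ty": 0.0075,"tz": -0.129,"rx": 0,"ry": 0,"rz": -0.003}
    - {"jaw": 0.5,"tx": 0.0355,"ty": 0.0075,"tz": -0.129,"rx": 0,"ry": 0,"rz": -0.003}
    - {"jaw": 0.5,"tx": 0.0355,"ty": 0.0075,"tz": -0.129,"rx": 0,"ry": 0,"rz": -0.003}

```text
t: 5.35
position: [0.4998, -0.0011, 0.0399]
orientation: [-2.154, 0.151, 2.145]
ft_force: [-0.5, -1.0, -4.0]
gripper_width: 0.637
```

Call:
apply_moves:
  deltas:
    - {"jaw": 0.5,"tx": 0,"ty": 0,"tz": -0.0015,"rx": 0,"ry": 0,"rz": 0}
    - {"jaw": 0.5,"tx": 0,"ty": 0,"tz": -0.0015,"rx": 0,"ry": 0,"rz": 0}
    - {"jaw": 0.95,"tx": 0,"ty": 0,"tz": -0.001,"rx": 0,"ry": 0,"rz": 0}
    - {"jaw": 0.95,"tx": 0,"ty": 0,"tz": -0.001,"rx": 0,"ry": 0,"rz": 0}
    - {"jaw": 0.95,"tx": 0,"ty": 0,"tz": -0.001,"rx": 0,"ry": 0,"rz": 0}
    - {"jaw": 0.95,"tx": 0,"ty": 0,"tz": -0.001,"rx": 0,"ry": 0,"rz": 0}
    - {"jaw": 0.95,"tx": 0,"ty": 0,"tz": 0.03,"rx": 0,"ry": 0,"rz": 0}
    - {"jaw": 0.95,"tx": -0.01,"ty": 0,"tz": 0.07,"rx": 0,"ry": 0,"rz": 0}
    - {"jaw": 0.95,"tx": -0.04,"ty": 0.006,"tz": 0.1,"rx": 0,"ry": 0,"rz": 0}
    - {"jaw": 0.5,"tx": -0.08,"ty": 0.011,"tz": 0.12,"rx": 0,"ry": 0,"rz": 0}

```text
t: 6.35
position: [0.4208, 0.0098, 0.1628]
orientation: [-2.159, 0.151, 2.141]
ft_force: [-0.1, 1.2, 0.7]
gripper_width: 0.898
```

```bash
python3 - <<'E'
from h import *
for i in range(5): ctrl.get_image('wrist')
im,d,T,f,p=grab('wrist'); cv2.imwrite('pics/w4.png',im)
C=cloud(d,T,f,p); m=np.uint8((d>0)&(C[...,2]>.056)&(C[...,2]<.07)&(C[...,0]<.56))*255
m=cv2.morphologyEx(m,cv2.MORPH_OPEN,np.ones((5,5)))
k,l,st,_=cv2.connectedComponentsWithStats(m)
for i in range(1,k):
    if st[i,4]>800: P=C[l==i]; print(st[i],P[:,2].mean(),cv2.minAreaRect(P[:,:2].astype(np.float32)*1000))
s=ctrl.state(); print(s['t'],s['position'],s['orientation'],s['q'],s['gripper_width'])
E
```

```text
[ 280   41   82  123 9542] 0.06352679429789689 ((499.6429443359375, -1.1020469665527344), (60.17475509643555, 90.26443481445312), 82.36837768554688)
6.65 [0.41997756 0.00980527 0.15893654] [-2.15262909  0.15100056  2.14653267] [-1.11160759e-01 -1.93221241e-01  1.74599097e+00 -7.77324565e-04
  1.58595901e+00  1.59899217e+00] 0.6464963404577255
```

View pics/w4.png

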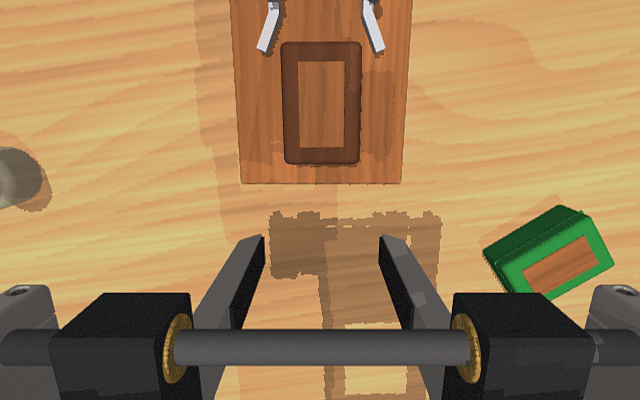

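The case lies centred on the apron at (321,103), yaw about -7.6°, in line with the flares. Now I close the jaw, lean the hand back 40° and come down behind it.

Call:
apply_moves:
  deltas:
    - {"jaw": 0,"tx": 0,"ty": 0.0025,"tz": 0,"rx": -0.02,"ry": -0.138,"rz": 0}
    - {"jaw": 0,"tx": 0,"ty": 0.0025,"tz": 0,"rx": -0.04,"ry": -0.276,"rz": 0}
    - {"jaw": 0,"tx": 0,"ty": 0.0025,"tz": 0,"rx": -0.06,"ry": -0.414,"rz": 0}
    - {"jaw": 0,"tx": 0,"ty": 0.0025,"tz": 0,"rx": -0.08,"ry": -0.552,"rz": 0}
    - {"jaw": 0,"tx": 0,"ty": 0.0025,"tz": 0,"rx": -0.097,"ry": -0.693,"rz": 0}
    - {"jaw": 0,"tx": 0,"ty": 0.0025,"tz": -0.03,"rx": -0.097,"ry": -0.693,"rz": 0}
    - {"jaw": 0,"tx": 0,"ty": 0.0025,"tz": -0.07,"rx": -0.097,"ry": -0.693,"rz": 0}
    - {"jaw": 0,"tx": 0,"ty": 0.0025,"tz": -0.1,"rx": -0.097,"ry": -0.693,"rz": 0}
    - {"jaw": 0,"tx": 0,"ty": 0.0025,"tz": -0.12,"rx": -0.097,"ry": -0.693,"rz": 0}
    - {"jaw": 0,"tx": 0,"ty": 0.0025,"tz": -0.121,"rx": -0.097,"ry": -0.693,"rz": 0}

```text
t: 7.65
position: [0.4166, 0.0124, 0.0317]
orientation: [-2.784, 0.196, 1.311]
ft_force: [0.8, -0.3, 0.6]
gripper_width: 0.005
```

```bash
cat > st.py <<'E'
from h import *
ctrl.get_image('side');ctrl.get_image('side')
s=ctrl.state(); M=R.from_rotvec(s['orientation']).as_matrix()
e=np.array([.990,-.139]);n=np.array([.139,.990]);q=np.array(s['position'][:2])*1000-[580,-12.2]
c=M@[.008,0,-.008]
print('t',s['t'],'pos',s['position'].round(4),'sx,sy',q@e,q@n,'contact sx',(q+1000*c[:2])@e,'z',s['position'][2]+c[2],'lean',np.degrees(np.arccos(-M[2,0])),'ty yaw',np.degrees(np.arctan2(M[1,1],M[0,1])),'F',s['ft_force'].round(1),'jaw',s['gripper_width'],'q',s['q'].round(2))
E
python3 st.py
```

```text
t 7.75 pos [0.4198 0.0123 0.037 ] sx,sy -162.0321485552957 1.9341448779850234 contact sx -150.76309105993184 z 0.03599829462114497 lean 40.09777151326213 ty yaw -98.01609880683549 F [0.1 0.5 0.3] jaw 0.004537239571631834 q [-0.07 -0.63  2.44 -0.08  0.63  1.69]
```

Call:
apply_moves:
  deltas:
    - {"jaw": 0,"tx": 0.01,"ty": -0.0014,"tz": 0.001,"rx": 0,"ry": 0,"rz": 0}
    - {"jaw": 0,"tx": 0.018,"ty": -0.0025,"tz": 0.001,"rx": 0,"ry": 0,"rz": 0}
    - {"jaw": 0,"tx": 0.026,"ty": -0.0036,"tz": 0.001,"rx": 0,"ry": 0,"rz": 0}
    - {"jaw": 0,"tx": 0.034,"ty": -0.0048,"tz": 0.001,"rx": 0,"ry": 0,"rz": 0}
    - {"jaw": 0,"tx": 0.042,"ty": -0.0059,"tz": 0.001,"rx": 0,"ry": 0,"rz": 0}
    - {"jaw": 0,"tx": 0.05,"ty": -0.007,"tz": 0.001,"rx": 0,"ry": 0,"rz": 0}
    - {"jaw": 0,"tx": 0.058,"ty": -0.0081,"tz": 0.001,"rx": 0,"ry": 0,"rz": 0}
    - {"jaw": 0,"tx": 0.066,"ty": -0.0092,"tz": 0.001,"rx": 0,"ry": 0,"rz": 0}
    - {"jaw": 0,"tx": 0.074,"ty": -0.0104,"tz": 0.001,"rx": 0,"ry": 0,"rz": 0}
    - {"jaw": 0,"tx": 0.082,"ty": -0.0115,"tz": 0.001,"rx": 0,"ry": 0,"rz": 0}

```text
t: 8.75
position: [0.5022, 0.0007, 0.0377]
orientation: [-2.789, 0.196, 1.299]
ft_force: [-4.7, 0.9, 3.7]
gripper_width: 0.008
```

```bash
python3 st.py; python3 - <<'E'
from h import *
im,d,T,f,p=grab('side'); im2,*_=grab('wrist')
cv2.imwrite('pics/p1.png',np.hstack([cv2.resize(im[170:290,210:370],(480,360)),cv2.resize(im2[:,170:470],(270,360))]))
E
```

```text
t 8.85 pos [0.5025 0.0006 0.0378] sx,sy -78.5452644882669 1.8776259257548282 contact sx -67.27664911556207 z 0.0367968016748731 lean 40.07167213098969 ty yaw -98.02182016354404 F [-0.3 -0.5 -0. ] jaw 0.006986211934961905 q [-0.09 -0.34  2.28 -0.07  0.5   1.67]
```

View pics/p1.png

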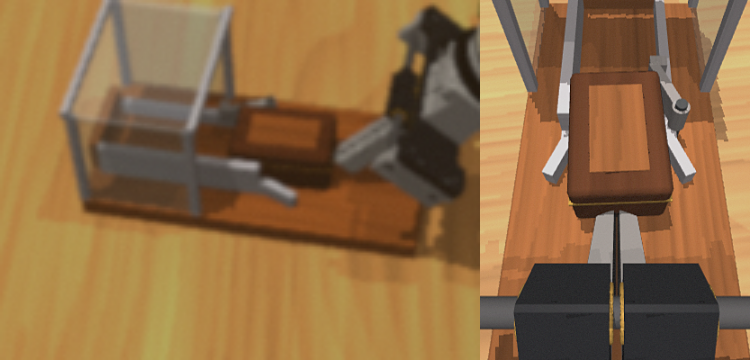

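The case is entering between the rails, straight, with the catch arm just ahead on its right (right part, 680,105). I keep pushing.

Call:
apply_moves:
  deltas:
    - {"jaw": 0,"tx": 0.006,"ty": -0.0008,"tz": 0,"rx": 0,"ry": 0,"rz": 0}
    - {"jaw": 0,"tx": 0.012,"ty": -0.0017,"tz": 0,"rx": 0,"ry": 0,"rz": 0}
    - {"jaw": 0,"tx": 0.018,"ty": -0.0025,"tz": 0,"rx": 0,"ry": 0,"rz": 0}
    - {"jaw": 0,"tx": 0.024,"ty": -0.0034,"tz": 0,"rx": 0,"ry": 0,"rz": 0}
    - {"jaw": 0,"tx": 0.03,"ty": -0.0042,"tz": 0,"rx": 0,"ry": 0,"rz": 0}
    - {"jaw": 0,"tx": 0.036,"ty": -0.005,"tz": 0,"rx": 0,"ry": 0,"rz": 0}
    - {"jaw": 0,"tx": 0.042,"ty": -0.0059,"tz": 0,"rx": 0,"ry": 0,"rz": 0}
    - {"jaw": 0,"tx": 0.048,"ty": -0.0067,"tz": 0,"rx": 0,"ry": 0,"rz": 0}
    - {"jaw": 0,"tx": 0.054,"ty": -0.0076,"tz": 0,"rx": 0,"ry": 0,"rz": 0}
    - {"jaw": 0,"tx": 0.06,"ty": -0.0084,"tz": 0,"rx": 0,"ry": 0,"rz": 0}

```text
t: 9.95
position: [0.5612, -0.0072, 0.037]
orientation: [-2.788, 0.195, 1.301]
ft_force: [-7.3, 2.6, 5.0]
gripper_width: 0.007
```

```bash
python3 st.py
```

```text
t 10.05 pos [ 0.5618 -0.0075  0.0373] sx,sy -18.710084128119803 2.1357655256658323 contact sx -7.442141868909864 z 0.03632062140090312 lean 40.03204893482239 ty yaw -98.00506948151887 F [-1.6  1.   0.6] jaw 0.0009435909019826948 q [-0.1  -0.17  2.16 -0.06  0.45  1.66]
```

Force is moderate at about 9 N. The contact is now at showcase x -7 and has to reach about +52.

Call:
apply_moves:
  deltas:
    - {"jaw": 0,"tx": 0.005,"ty": -0.0007,"tz": 0,"rx": 0,"ry": 0,"rz": 0}
    - {"jaw": 0,"tx": 0.01,"ty": -0.0014,"tz": 0,"rx": 0,"ry": 0,"rz": 0}
    - {"jaw": 0,"tx": 0.015,"ty": -0.0021,"tz": 0,"rx": 0,"ry": 0,"rz": 0}
    - {"jaw": 0,"tx": 0.02,"ty": -0.0028,"tz": 0,"rx": 0,"ry": 0,"rz": 0}
    - {"jaw": 0,"tx": 0.025,"ty": -0.0035,"tz": 0,"rx": 0,"ry": 0,"rz": 0}
    - {"jaw": 0,"tx": 0.03,"ty": -0.0042,"tz": 0,"rx": 0,"ry": 0,"rz": 0}
    - {"jaw": 0,"tx": 0.035,"ty": -0.0049,"tz": 0,"rx": 0,"ry": 0,"rz": 0}
    - {"jaw": 0,"tx": 0.04,"ty": -0.0056,"tz": 0,"rx": 0,"ry": 0,"rz": 0}
    - {"jaw": 0,"tx": 0.045,"ty": -0.0063,"tz": 0,"rx": 0,"ry": 0,"rz": 0}

```text
t: 10.95
position: [0.6055, -0.0132, 0.036]
orientation: [-2.787, 0.195, 1.304]
ft_force: [-5.7, 3.1, 2.9]
gripper_width: 0.007
```

```bash
python3 st.py;  python3 - <<'E'
from h import *
im,d,T,f,p=grab('side'); im2,*_=grab('wrist')
cv2.imwrite('pics/p2.png',np.hstack([cv2.resize(im[170:290,210:370],(480,360)),cv2.resize(im2[:,170:470],(270,360))]))
E
```

```text
t 11.05 pos [ 0.6061 -0.0135  0.0363] sx,sy 26.01202782435395 2.314530921136709 contact sx 37.27795106396966 z 0.035299151699762006 lean 39.91528879444908 ty yaw -97.99425984941814 F [-2.8  1.1 -0.5] jaw 0.004837269061835354 q [-0.1  -0.06  2.06 -0.06  0.44  1.65]
```

View pics/p2.png

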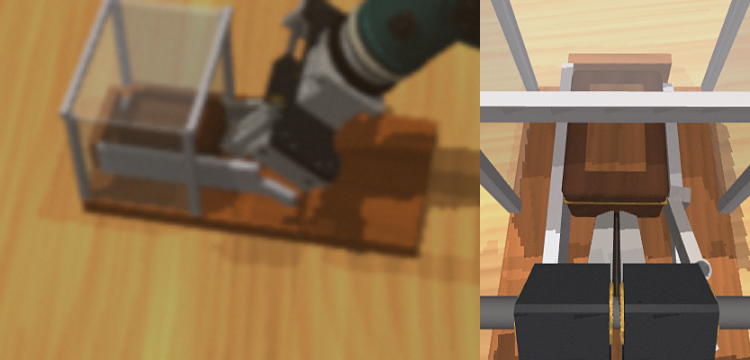

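The case is under the cover, and the catch nose (680,195) is held out along its right side. Next are the last ~15 mm in small steps.

Call:
apply_moves:
  deltas:
    - {"jaw": 0,"tx": 0.003,"ty": -0.0004,"tz": 0.001,"rx": 0,"ry": 0,"rz": 0}
    - {"jaw": 0,"tx": 0.006,"ty": -0.0008,"tz": 0.001,"rx": 0,"ry": 0,"rz": 0}
    - {"jaw": 0,"tx": 0.008,"ty": -0.0011,"tz": 0.001,"rx": 0,"ry": 0,"rz": 0}
    - {"jaw": 0,"tx": 0.01,"ty": -0.0014,"tz": 0.001,"rx": 0,"ry": 0,"rz": 0}
    - {"jaw": 0,"tx": 0.012,"ty": -0.0017,"tz": 0.001,"rx": 0,"ry": 0,"rz": 0}
    - {"jaw": 0,"tx": 0.014,"ty": -0.002,"tz": 0.001,"rx": 0,"ry": 0,"rz": 0}
    - {"jaw": 0,"tx": 0.015,"ty": -0.0021,"tz": 0.001,"rx": 0,"ry": 0,"rz": 0}
    - {"jaw": 0,"tx": 0.015,"ty": -0.0021,"tz": 0.001,"rx": 0,"ry": 0,"rz": 0}

```text
t: 11.95
position: [0.6205, -0.0159, 0.0369]
orientation: [-2.787, 0.196, 1.304]
ft_force: [-5.7, -0.1, 0.7]
gripper_width: 0.005
```

```bash
python3 st.py;  python3 - <<'E'
from h import *
im2,d,T,f,p=grab('wrist')
cv2.imwrite('pics/p3.png',cv2.resize(im2[60:330,170:470],(600,540)))
E
```

```text
t 12.05 pos [ 0.6205 -0.0158  0.037 ] sx,sy 40.578753084172796 2.0129735851891484 contact sx 51.843703811758836 z 0.03595018901119383 lean 39.86005196448946 ty yaw -98.00721138013492 F [-5.5 -0.3  1.1] jaw 0.004474126391534061 q [-0.1  -0.03  2.03 -0.06  0.44  1.65]
```

View pics/p3.png

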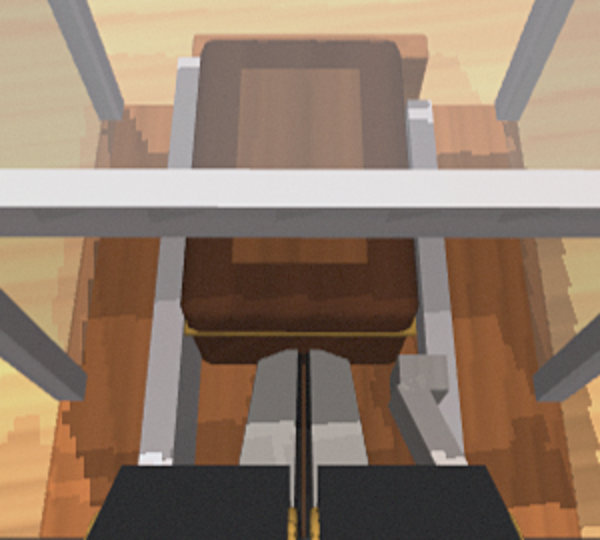

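The catch nose at (422,370) looks to be behind the case's rear end. I push 2 mm more to confirm the end stop, watching the force, and then back off.

Call:
apply_moves:
  deltas:
    - {"jaw": 0,"tx": 0.001,"ty": -0.0001,"tz": 0,"rx": 0,"ry": 0,"rz": 0}
    - {"jaw": 0,"tx": 0.002,"ty": -0.0003,"tz": 0,"rx": 0,"ry": 0,"rz": 0}
    - {"jaw": 0,"tx": 0.002,"ty": -0.0003,"tz": 0,"rx": 0,"ry": 0,"rz": 0}

```text
t: 12.4
position: [0.6211, -0.016, 0.0366]
orientation: [-2.785, 0.196, 1.308]
ft_force: [-15.6, 0.4, 7.9]
gripper_width: 0.007
```

Force rose to 16 N with only 0.6 mm of travel, so the case is against the end stop. I retreat along the same line and then go up.

Call:
apply_moves:
  deltas:
    - {"jaw": 0,"tx": -0.01,"ty": 0.0014,"tz": 0,"rx": 0,"ry": 0,"rz": 0}
    - {"jaw": 0,"tx": -0.03,"ty": 0.0042,"tz": 0,"rx": 0,"ry": 0,"rz": 0}
    - {"jaw": 0,"tx": -0.06,"ty": 0.0084,"tz": 0.002,"rx": 0,"ry": 0,"rz": 0}
    - {"jaw": 0,"tx": -0.1,"ty": 0.014,"tz": 0.005,"rx": 0,"ry": 0,"rz": 0}
    - {"jaw": 0,"tx": -0.13,"ty": 0.018,"tz": 0.03,"rx": 0,"ry": 0,"rz": 0}
    - {"jaw": 0,"tx": -0.15,"ty": 0.021,"tz": 0.07,"rx": 0,"ry": 0,"rz": 0}
    - {"jaw": 0,"tx": -0.17,"ty": 0.024,"tz": 0.11,"rx": 0,"ry": 0,"rz": 0}
    - {"jaw": 0,"tx": -0.17,"ty": 0.024,"tz": 0.15,"rx": 0,"ry": 0,"rz": 0}
    - {"jaw": 0,"tx": -0.17,"ty": 0.024,"tz": 0.15,"rx": 0,"ry": 0,"rz": 0}
    - {"jaw": 0,"tx": -0.17,"ty": 0.024,"tz": 0.15,"rx": 0,"ry": 0,"rz": 0}

```text
t: 13.4
position: [0.452, 0.008, 0.1894]
orientation: [-2.789, 0.195, 1.3]
ft_force: [0.3, -0.1, -0.6]
gripper_width: 0.007
```

```bash
python3 st.py;  python3 - <<'E'
from h import *
im2,d,T,f,p=grab('wrist'); im,*_=grab('side')
cv2.imwrite('pics/p4.png',np.hstack([cv2.resize(im2[0:240,200:440],(400,400)),cv2.resize(im[160:360,200:400],(400,400))]))
C=cloud(d,T,f,p)[...]*1000-[580,-12.2,0]; X=C[...,0]*.990-C[...,1]*.139; Y=C[...,0]*.139+C[...,1]*.990; Z=C[...,2]
m=(Z>60)&(Z<68)&(abs(Y)<35)&(X>40)&(X<150)&(d>0)
if m.sum(): print('case top X',np.percentile(X[m],[1,99]),'Y',np.percentile(Y[m],[1,99]))
m=(Z>50)&(Z<58)&(Y>-50)&(Y<-10)&(X>-10)&(X<52)&(d>0)
for x in range(0,52,6):
    q=m&(X>=x)&(X<x+6)
    if q.sum(): print('arm',x,np.percentile(Y[q],[2,98]))
E
```

```text
t 13.5 pos [0.4507 0.008  0.1851] sx,sy -130.85811288615875 2.043855233845916 contact sx -119.59791118523063 z 0.18404023657116508 lean 39.59820300300632 ty yaw -98.00463290405699 F [-0.5 -0.2 -1.9] jaw 0.004026116118073731 q [-0.08 -0.66  2.15 -0.05  0.97  1.65]
case top X [53.18478961 98.97895855] Y [-26.37029699  31.80627683]
arm 0 [-46.15569955 -35.10601192]
arm 6 [-41.47956341 -33.0352749 ]
arm 12 [-38.42797514 -29.89990231]
arm 18 [-36.34293382 -28.02296431]
arm 24 [-33.50247334 -24.97073553]
arm 30 [-31.44052782 -22.59632973]
arm 36 [-34.03981747 -21.93417308]
arm 42 [-32.96512857 -22.05085437]
```

View pics/p4.png

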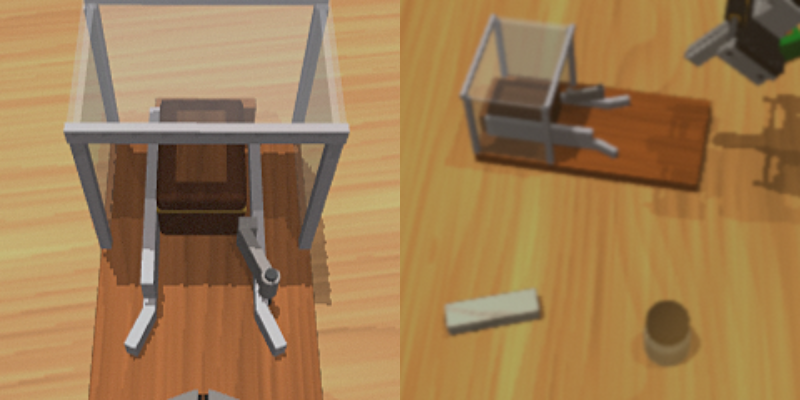

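The catch nose is back at y -22, its rest position, behind the case. The rear of the case's top is at x ≈ 53, and the hand is clear. The paperweight and jar stand where they were.

```bash
python3 -c "
from h import *
print(ctrl.close_job())"
```

```text
the job is handed in; nothing more can be done
None
```

The pen case is in the channel under the clear cover, against the end stop, with the catch sprung back behind it. I handed the job in at about 13.6 s; no verdict is reported.

I gripped the dark wooden case and set it lengthwise on the apron. Then I pushed it in with closed fingers, leaning the hand back 40°. The reported forces peaked at about 17 N, when the case met the end stop.

**Last checks:**
- **Case:** its rear end is at showcase x of about 53–55 mm. Its centre is roughly 98–100 mm along and about 3 mm left of the middle line.
- **Catch:** the nose measures y -22 mm, which is its rest position. I saw it held out along the case on the way in.
- **Hand:** it is well clear, at 0.185 m height behind the showcase.
- **Bystanders:** the jar and paperweight look unmoved in the side view. The brush was out of that last crop, and my path never went near it.

**Disagreements and faults:**
- The scene camera and the wrist camera differed by about 5 mm and 0.8° on the showcase's pose. I used the wrist values, and the fit bore them out.
- My first move calls were refused for missing keys, which moved nothing.
- I viewed 10 pictures, two more than the 8 planned.

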